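Release the eccentric cam and clamp the shoe sole

ROBOT

A 6-joint arm with a two-finger parallel gripper is mounted at the origin on the work surface. World frame = base frame: x ahead of the robot, y to its left, z up, the work surface at z = 0. Lengths are in m, angles in rad, forces in N, time in s.
With the tool pointing down it reaches from about 0.25 to 0.775 m from the base axis. Payload 4 kg.
Tool frame: the origin (TCP) lies midway between the tips of the shut fingers; the grasp point (between the pads) lies 19 mm behind it; z points along the fingers, y is the direction in which the jaws open and shut (so a half turn about z gives the same grasp; the last joint's range is limited). The gripper opens to 94 mm and grips with 3 to 60 N. Pads are 16 mm wide; open, the fingers measure 119 mm over their backs; the gripper's body (75 mm by 177 mm) begins 78 mm behind the grasp point.
Start: joints at [-1.292, 0.087, 1.371, -0, 1.684, -0.103], TCP at [0.205, -0.51, 0.206] pointing down, gripper open.
Joint ranges: [-3.1, 3.1], [-0.76, 2.03], [0.27, 2.55], [-1.08, 4.22], [0.17, 2.65], [-2.57, 2.57]. Speed limits (rad/s): [2.79, 2.79, 3.14, 3.14, 3.14, 3.14].

INTERFACE

Orientations are given as [roll, pitch, yaw] about the fixed x, y, z axes, in that order (R = Rz(yaw) Ry(pitch) Rx(roll)).
In Python, from bench import robot gives the robot as it stands.
- The arm moves only by the tool carry_out, never from a script. Its argument "deltas" is text: rows parted by semicolons, each of 7 numbers parted by spaces: the shift along the tool's x, y, z in mm, then the turn, a rotation vector about the tool's x, y, z in rad, then the closure, from 0 (fully open) to 1 (shut). A call has exactly 8 rows; each row is the pose to reach, as a shift and turn from the pose commanded when the call began, along the tool's axes at that moment; what a row does not reach only later rows make up. A row lasts 1/12 s, in which the tool goes at most 41.7 mm and 7.16 degrees, less where a joint would pass 70% of its speed; a pose out of reach is approached as far as the arm can. A call with a gripper value outside its range is refused whole. The fingers move at their own pace and stop on an object; the grip force is fixed at half the most. Time passes only in rows, so rows that repeat a pose let the fingers close, or fill a call up. It gives the time, the measured TCP pose, the force and the opening at its end, in the units of the state.
- robot.get_obs(): the state, without advancing time (a new reading comes with each control period).
- robot.snapshot(name): name is "scene" or "top" or "wrist"; returns a dict with "pixels" (480x640x3 uint8, red, green, blue), "range_z" (480x640 float32, m along the optical axis (not along the pixel's ray), 0 where there is no reading), "camera_matrix" (3x3 intrinsics, pixels), "rvec" (rotation vector, rad) and "tvec" (3), from world to camera coordinates, as OpenCV has them. Camera axes: x right, y down, z forward; pixel columns grow to the right and rows downward; lengths in m; the calibration is good to about 2 mm. A picture is of the moment at which its call begins.
- robot.close_job(): hands the job in, once; it reports no verdict.
Trained networks look in a picture, given as the dict that the camera call returned (one of the last four; its "shot" number tells which), for a name from the list of things; names that differ only in an ending like _2 or _b are one class to them, and where a whole thing is asked for, a point or a joint stands for the part that bears it (a point fixed in the world has none). Each returns a list of dicts, best first, with "p" (0 to 1); they miss things now and then, are a little off and sometimes report something else, mostly with a low value. They report only what shows in the picture. A call takes as long as a camera call. They do not tell look-alikes from the thing itself.
- robot.look_for(picture, thing): "at" ([x, y, z] in m, in the coordinates of the camera as it stood for that picture, good to about 4 mm: the middle of the surface that is visible of it).
- robot.place_of(picture, thing): "at" ([x, y, z] in m, in the coordinates of the camera as it stood for that picture, good to about 4 mm: a listed point, or the origin of a listed thing).
The state is a dict: "time": time; "joint_positions": joint angles; "qvel": joint speeds; "joint_torque": joint torques, N m; "tool_pos": TCP position; "ee_rot": TCP orientation; "wrist_force": force on the tool from outside, world axes, zero at the start; "wrist_torque": the same for the moment, N m; "width": finger opening in m.
Only numpy, scipy, OpenCV 4.12 (cv2) and the standard library are available. Lean on these libraries where they do the work, as an engineer would, in place of code of your own. Each camera call takes 0.05 s, during which the arm holds its last target.

TASK

Push the cam's black handle round until its lever lines up with the green strip on the base plate, so that the cam shows its low point to the slide's roller; only then push the blue plate to send the slide forward until its pad presses the white sole fully home against the two steel pins. Push only: do not lift the sole, and leave the spare sole, the glue jar and the red tin where they stand. Leave the cam at its low point and the slide forward.

Things in the scene. Friction and masses are not known exactly. Their poses are not given: they have to be found in the camera images.
- fixture: Grey base plate 325 x 375 mm, 12 mm thick, fixed to the table. Origin on the table surface under the slide's centre line; plate reaches x -150 to 175, y -140 to 235 mm. x = forward direction of the slide, y left, z up. Slide body, roller, cam and lever stay below 43 mm above the table; the blue plate (82 mm), slide's pad (53), black handle (100), pins (57) and soles (62) rise higher.
- cam_pivot (a point): Vertical axis of the cam, on the plate's top face (12 mm above the table), at (-5, 135) mm in the fixture's frame. The cam is an orange disc of 35 mm radius, its centre 15 mm off this axis; a red dot marks its high side (50 mm from the axis), a green dot its low side (20 mm).
- cam_handle (a point): Point on the axis of the black upright handle at the end of the cam's lever, 72 mm above the table. The handle is a vertical round post, 18 mm diameter, from 34 to 100 mm above the table, and runs on a circle of 70 mm radius about cam_pivot. It is only to be pushed sideways.
- cam (a joint): Cam angle, rad, counter-clockwise positive from above, range -0.7 to 2.6. The lever points 60 degrees plus this angle from fixture x towards y. 0 = low point at the roller, lever over the green strip (34 x 12 mm, centred 97 mm from cam_pivot). Starts at 1.4 to 2.1: turn it clockwise; no stop at 0. Stiff (0.35 N m, about 5 N at the handle); stays where left.
- slide (a joint): Forward travel of the slide along fixture x, m; 0 = fully back, starts at 0 to 0.012, about 0.045 when its pad (56 mm wide) holds the sole tight on the pins. With the cam at its starting angle the slide's brass roller meets the cam 8 to 19 mm short of that. Rubs with about 3 N (some 5 N with the sole) and stays where left.
- push_face (a point): Centre of the rear face of the slide's blue upright push plate, 60 mm above the table. The face is 60 mm wide (fixture's y), from 14 to 82 mm above the table, looks to the fixture's -x, and is 100 mm behind the fixture's origin at slide = 0. Push it along the fixture's x.
- sole_mid (a point): Centre, 21 mm above its underside, of the loose white platform sole lying across the plate (0.28 kg, 226 mm along its y, heel to +y, waist 60 mm, forefoot 84 mm wide, 42 mm high, heel 50). Starts 6 to 9 mm short of two upright steel pins (16 mm diameter, at (145,-70) and (135,80) mm on the fixture); at fixture x = 95 mm when against them.
- spare_mid (a point): Centre of a second white sole of the same size, loose on the table lying lengthwise just right of the fixture. To be left alone.
- jar_mid (a point): Centre of the glue jar, 64 mm diameter, 85 mm high, yellow cap, loose on the table by the right rear corner of the fixture (the robot's side). To be left alone.
- tin_mid (a point): Centre of a small red tin, 40 mm diameter, 35 mm high, loose on the right rear corner of the base plate (the robot's side). To be left alone.
- sole: The same loose white sole as sole_mid; origin at the centre of its underside.
Not all that is in view belongs to the job. Leave any purple look-alike of the sole alone.

How it is judged:
On the way, in this order (a step that is already met when the one before it is completed fails the run):
1. the cam is turned to its low point (within 0.3 rad) while the slide is still back where it started (within 8 mm) (value of joint cam between -0.3 and 0.3 rad and distance of push_face from where it was at the start of the episode below 0.008 m), for 0.2 s.
2. the slide is forward (at least 41 mm) with the cam still at its low point (value of joint cam between -0.3 and 0.3 rad and value of joint slide above 0.041 m), for 0.2 s.
At the end, for the whole second after the job is handed in: cam within 0.3 rad of its low point, slide at least 41 mm forward, the sole against the pins (within 3 mm, square within 0.1 rad), lying flat on the plate and at rest (all of step 2 and x of sole_mid in the frame of fixture above 0.092 m and height (world z) of sole_mid below 0.039 m and angle between sole_mid's own z axis and vertical below 0.08 rad and angle between the y axis of sole_mid and the y axis of fixture, either way round below 0.1 rad and linear speed of sole below 0.02 m/s); the robot touches nothing.
It fails at once if the slide is pushed forward (over 8 mm) while the cam is not at its low point (distance of push_face from where it was at the start of the episode above 0.008 m and not (value of joint cam between -0.3 and 0.3 rad)).
It fails at once if the sole is lifted or tipped (height (world z) of sole_mid above 0.048 m or angle between sole_mid's own z axis and vertical above 0.25 rad).
It fails at once if a bystander is moved more than 15 mm (distance of any of spare_mid, jar_mid, tin_mid from where it was at the start of the episode above 0.015 m).
It also fails if it takes over 54 s, if anything falls off the work surface, if the arm or the gripper's body presses on something with over 40 N, if the wrist force passes 120 N, or if a joint passes its speed limit or range.

## Working session

There is one attempt and no reset: what is moved stays moved. The work goes in short steps, Python scripts to look and compute and a tool call to move; the robot and the scene stay as the last step left them, time stands still between calls to the robot, and variables do not carry over. Pictures are saved under pics/ and viewed, and the job is handed in when it is done.

Besides the shell and the picture viewer there is one more tool, called as name(argument=value, ...), one argument or row to a line, values as JSON. carry_out: Moves the arm, as the interface text tells. Its arguments: {"type":"object","properties":{"deltas":{"type":"string"}},"required":["deltas"]}

```bash
ls; mkdir -p pics; cat > h.py <<'E'
import numpy as np, cv2
from bench import robot
def snap(n,fn=None):
    s=robot.snapshot(n)
    if fn: cv2.imwrite('pics/'+fn+'.png',cv2.cvtColor(s['pixels'],cv2.COLOR_RGB2BGR))
    return s
def c2w(s,p):
    R,_=cv2.Rodrigues(np.array(s['rvec'],float)); return R.T@(np.array(p,float)-np.array(s['tvec'],float).ravel())
def pix(s,u,v):
    K=s['camera_matrix']; z=float(s['range_z'][v,u]); return c2w(s,[(u-K[0,2])*z/K[0,0],(v-K[1,2])*z/K[1,1],z])
def proj(s,p):
    return cv2.projectPoints(np.array([p],float),np.array(s['rvec'],float),np.array(s['tvec'],float),np.array(s['camera_matrix'],float),None)[0].ravel()
E
python3 - <<'E'
from h import *
np.set_printoptions(precision=4,suppress=True)
for n in ['top','scene']:
    s=snap(n,n+'0')
    for t in ['fixture','cam_pivot','cam_handle','push_face','sole_mid','spare_mid','jar_mid','tin_mid']:
        try: print(n,t,[(round(d['p'],2),c2w(s,d['at'])) for d in robot.place_of(s,t)[:3]])
        except Exception as e: print(t,e)
print(robot.get_obs())
E
```

```text
pics
top fixture [(0.64, array([ 0.5478, -0.0528,  0.0003])), (0.58, array([ 0.4559, -0.2623,  0.0436]))]
top cam_pivot [(0.57, array([0.5342, 0.0781, 0.0159]))]
top cam_handle [(0.86, array([0.4803, 0.1198, 0.0724]))]
top push_face [(0.97, array([ 0.4518, -0.0626,  0.0545]))]
top sole_mid [(0.65, array([0.7426, 0.3679, 0.019 ])), (0.62, array([0.4628, 0.3809, 0.0221])), (0.58, array([ 0.6375, -0.0552,  0.032 ]))]
top spare_mid [(0.83, array([ 0.6201, -0.249 ,  0.0224]))]
top jar_mid []
top tin_mid [(0.58, array([ 0.4519, -0.1754,  0.0276]))]
scene fixture [(0.94, array([ 0.5471, -0.0514,  0.0034]))]
scene cam_pivot [(0.86, array([0.5321, 0.0791, 0.0114]))]
scene cam_handle [(0.58, array([0.4737, 0.1197, 0.0697])), (0.33, array([0.5292, 0.0799, 0.0106]))]
scene push_face [(0.63, array([ 0.4515, -0.0631,  0.0598]))]
scene sole_mid [(0.87, array([0.4619, 0.3776, 0.0243])), (0.82, array([ 0.6343, -0.0506,  0.031 ])), (0.72, array([0.7393, 0.3706, 0.0232]))]
scene spare_mid [(0.82, array([ 0.6152, -0.2474,  0.0194]))]
scene jar_mid [(0.9, array([ 0.454 , -0.2635,  0.0429]))]
scene tin_mid [(0.66, array([ 0.4488, -0.1744,  0.0348])), (0.65, array([ 0.5432, -0.053 ,  0.0027]))]
{'time': 0.9, 'joint_positions': array([-1.2922,  0.0872,  1.3707, -0.    ,  1.6836, -0.1031]), 'qvel': array([-0.0012, -0.0006,  0.0008,  0.0001, -0.0001,  0.0013]), 'joint_torque': array([  0.0004, -34.0035, -30.26  ,   0.0718,   0.0235,  -0.    ]), 'tool_pos': array([ 0.2049, -0.5104,  0.2055]), 'ee_rot': array([3.1415, 0.    , 0.3817]), 'wrist_force': array([-0.2319, -0.1401, -0.1181]), 'wrist_torque': array([-0.0631, -0.0239,  0.0011]), 'width': 0.09381221449078164}
```

View pics/top0.png

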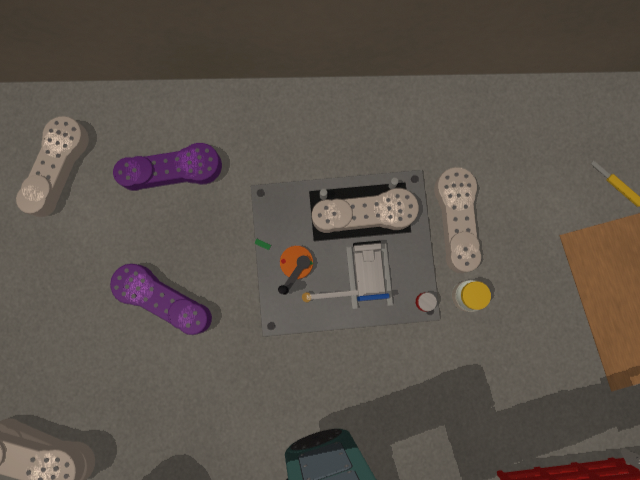

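View pics/scene0.png

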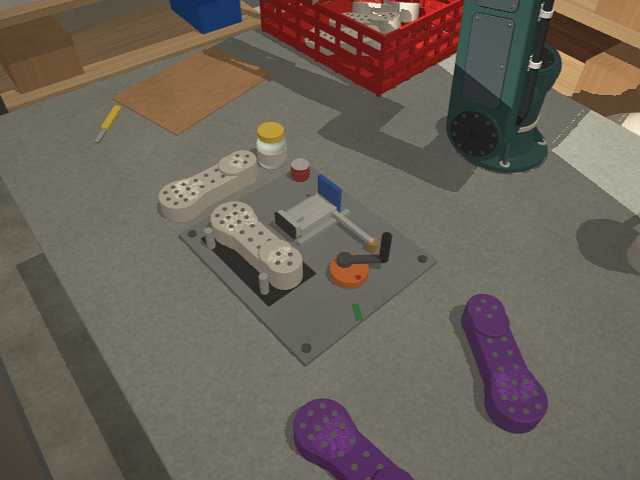

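The top view shows the plate turned about +4.5°. The handle is at (283,290), the roller at (306,297), the blue plate at (374,296), the green strip at (263,244), and the working sole at (365,211) in front of the pins. The soles on the left and the purple ones are decoys. Next I'll refine the fixture pose and the handle position.

```bash
python3 - <<'E'
from h import *
np.set_printoptions(precision=4,suppress=True)
s=snap('top'); im=s['pixels'].astype(int)
K=s['camera_matrix'];R,_=cv2.Rodrigues(np.array(s['rvec'],float));t=np.array(s['tvec'],float).ravel()
z=s['range_z']; v,u=np.mgrid[:480,:640]
P=np.stack([(u-K[0,2])*z/K[0,0],(v-K[1,2])*z/K[1,1],z],-1)
W=(P-t)@R
r,g,b=im[...,0],im[...,1],im[...,2]
def rep(n,m,box):
    m=m&(u>box[0])&(u<box[2])&(v>box[1])&(v<box[3])
    print(n,m.sum(),W[m].mean(0),W[m].max(0),W[m].min(0)); return m
rep('green',(g>r+30)&(g>b+20),(230,160,450,340))
rep('orange',(r>g+60)&(r>b+80),(270,235,330,290))
rep('blue',(b>r+40)&(b>g+20),(340,270,410,310))
# handle top by height
m=rep('handle',(W[...,2]>.085),(265,270,310,310))
# plate
m=(W[...,2]>.006)&(u>230)&(u<450)&(v>150)&(v<345)
m=cv2.morphologyEx(m.astype(np.uint8),cv2.MORPH_OPEN,np.ones((5,5)))
n,l,st,c=cv2.connectedComponentsWithStats(m); k=1+st[1:,4].argmax(); print(st[k])
pts=W[l==k][:,:2].astype(np.float32); 
q=cv2.minAreaRect(pts); print(q)
c=np.array(q[0])
for yaw in [q[2],q[2]-90]:
    a=np.radians(yaw); Rf=np.array([[np.cos(a),-np.sin(a)],[np.sin(a),np.cos(a)]])
    o=c-Rf@[.0125,.0475]; print(yaw,'origin',o,'pivot',o+Rf@[-.005,.135],'green',o+Rf@(np.array([-.005,.135])+.097*np.array([.5,.866])),'h0',o+Rf@(np.array([-.005,.135])+.07*np.array([.5,.866])),'face0',o+Rf@[-.1,0],'sole',o+Rf@[.095,0])
s2=robot.snapshot('scene')
print(c2w(s2,robot.place_of(s2,'cam_handle')[0]['at']))
E
```

```text
green 88 [0.5724 0.1629 0.015 ] [0.5853 0.1845 0.0357] [0.5303 0.0626 0.0078]
orange 572 [0.5369 0.101  0.0367] [0.5675 0.1296 1.1541] [0.44   0.0464 0.0267]
blue 149 [ 0.4574 -0.0577  0.0801] [ 0.4639 -0.0298  0.088 ] [ 0.4515 -0.088   0.0226]
handle 75 [0.4708 0.1125 0.2123] [0.483  0.129  1.1541] [0.44   0.0464 0.0938]
[  251   170   189   166 26545]
((0.5570707321166992, -0.004828780889511108), (0.32622674107551575, 0.375497430562973), 4.370711326599121)
4.370711326599121 origin [ 0.5482 -0.0531] pivot [0.533  0.0811] green [0.5749 0.1685] h0 [0.5632 0.1442] face0 [ 0.4485 -0.0608] sole [ 0.643  -0.0459]
-85.62928867340088 origin [0.5088 0.004 ] pivot [0.643  0.0193] green [ 0.7304 -0.0227] h0 [ 0.7061 -0.011 ] face0 [0.5011 0.1037] sole [ 0.516  -0.0907]
[0.477  0.1242 0.0703]
```

carry_out(
  deltas="15 -15 0 0 0 -0.05 1; 42 -43 0 0 0 -0.10 1; 71 -72 0 0 0 -0.15 1; 99 -101 0 0 0 -0.2 1; 127 -130 0 0 0 -0.25 1; 156 -159 0 0 0 -0.3 1; 184 -188 0 0 0 -0.35 1; 212 -217 0 0 0 -0.4 1",
)

```text
time: 1.72
tool_pos: [0.3211, -0.2283, 0.2057]
ee_rot: [3.14, -0.0, 0.784]
wrist_force: [0.8, -0.1, -0.4]
width: 0.044
```

```bash
cat >> h.py <<'E'
from scipy.spatial.transform import Rotation as Ro
def go(x,y,z,yaw,o=None):
    "total delta in tool axes from the measured pose to a tool-down pose"
    o=o or robot.get_obs(); A=Ro.from_euler('xyz',o['ee_rot']); B=Ro.from_euler('xyz',[np.pi,0,yaw])
    d=A.inv().apply(np.array([x,y,z])-o['tool_pos'])*1000; w=(A.inv()*B).as_rotvec()
    print(np.round(d,1),np.round(w,3)); return d,w
E
python3 - <<'E'
from h import *
o=robot.get_obs();print(o['time'],o['tool_pos'],o['ee_rot'],o['width'],o['wrist_force'])
go(.453,.091,.2,.925)
E
```

```text
1.7167 [ 0.3210784  -0.22826461  0.20570581] [ 3.14044834e+00 -2.23458411e-04  7.83538575e-01] 0.04401111700507246 [ 0.8169651  -0.14237081 -0.37122406]
[ 318.8 -133.1    5.6] [ 0.001 -0.    -0.141]
```

carry_out(
  deltas="37 -15 0 0 0 -0.05 1; 75 -31 0 0 0 -0.10 1; 113 -47 0 0 0 -0.14 1; 151 -63 0 0 0 -0.14 1; 189 -79 0 0 0 -0.14 1; 227 -95 0 0 0 -0.14 1; 265 -111 0 0 0 -0.14 1; 300 -125 10 0 0 -0.14 1",
)

```text
time: 2.38
tool_pos: [0.4472, 0.0726, 0.1977]
ee_rot: [3.137, -0.003, 0.923]
wrist_force: [0.9, -0.1, -0.1]
width: 0.0003
```

```bash
python3 - <<'E'
from h import *
o=robot.get_obs();print(o['time'],o['tool_pos'],o['ee_rot'],o['width'],o['wrist_force'])
go(.453,.091,.058,.925)
E
```

```text
2.3833 [0.44720977 0.07263413 0.19774666] [ 3.13743724 -0.00348407  0.92296733] 0.00032279256432497187 [ 0.91037387 -0.12927435 -0.1201464 ]
[ 17.7  -7.  139.8] [ 0.004 -0.003 -0.002]
```

carry_out(
  deltas="8 -3 20 0 0 0 1; 12 -6 50 0 0 0 1; 12 -6 80 0 0 0 1; 12 -6 105 0 0 0 1; 12 -6 125 0 0 0 1; 12 -6 138 0 0 0 1; 12 -6 138 0 0 0 1; 12 -6 138 0 0 0 1",
)

```text
time: 3.05
tool_pos: [0.4476, 0.0832, 0.0571]
ee_rot: [-3.14, 0.001, 0.922]
wrist_force: [0.3, -0.3, -0.1]
width: 0.0006
```

```bash
python3 - <<'E'
from h import *
o=robot.get_obs();print(o['time'],o['tool_pos'],o['ee_rot'],o['width'],o['wrist_force'])
s=snap('scene','s1'); print(c2w(s,robot.place_of(s,'cam_handle')[0]['at']))
w=snap('wrist','w1')
go(.453,.091,.058,.925)
E
```

```text
3.05 [0.44761226 0.08318923 0.05706267] [-3.14047695e+00  1.04032181e-03  9.21815127e-01] 0.00055607974184071 [ 0.25052007 -0.2762896  -0.13415593]
[0.47513446 0.12037455 0.0700526 ]
[ 8.4 -1.8  1.1] [ 0.002 -0.002 -0.003]
```

View pics/s1.png

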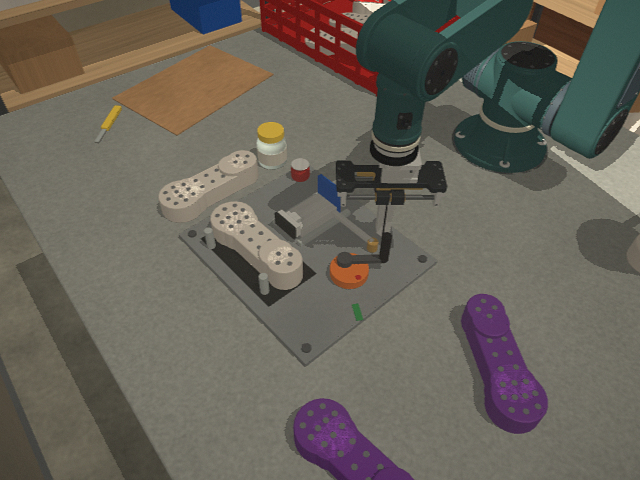

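View pics/w1.png

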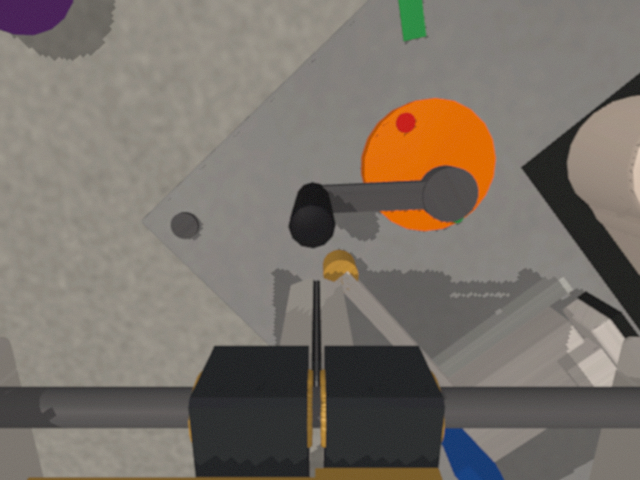

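Wrist view: the black handle is at (312,225), right in front of the closed fingers (317), with the roller below at (340,265) and the red dot visible. Now I'll push along the arc.

```bash
cat >> h.py <<'E'
PV=np.array([.533,.080])
def arc(phi,d=.017,z=.057,o=None):
    a=np.radians(phi); p=PV+.07*np.array([np.cos(a),np.sin(a)])-d*np.array([np.sin(a),-np.cos(a)])
    return go(p[0],p[1],z,a-np.pi/2,o)
E
python3 - <<'E'
from h import *
for p in [143,138,133,128,123,118,113,108]: print(p,end=' '); arc(p)
E
```

```text
143 [30.8 -1.4  2.2] [ 0.002 -0.002 -0.003]
138 [36.9 -2.6  2.2] [ 0.002 -0.002  0.084]
133 [43.2 -3.3  2.2] [ 0.002 -0.002  0.171]
128 [49.4 -3.4  2.2] [ 0.002 -0.002  0.258]
123 [55.7 -3.   2.2] [ 0.002 -0.002  0.346]
118 [61.9 -2.1  2.2] [ 0.002 -0.002  0.433]
113 [68.  -0.6  2.2] [ 0.002 -0.003  0.52 ]
108 [74.   1.4  2.3] [ 0.002 -0.003  0.608]
```

carry_out(
  deltas="15 -1 0 0 0 0 1; 29 -1 0 0 0 0 1; 37 -2.5 0 0 0 0.085 1; 43 -3.3 0 0 0 0.17 1; 49.5 -3.4 0 0 0 0.26 1; 56 -3 0 0 0 0.345 1; 62 -2 0 0 0 0.43 1; 68 -0.5 0 0 0 0.52 1",
)

```text
time: 3.87
tool_pos: [0.4883, 0.1375, 0.0589]
ee_rot: [3.141, 0.003, 0.398]
wrist_force: [-5.7, -2.1, 4.4]
width: 0.0007
```

```bash
python3 - <<'E'
from h import *
np.set_printoptions(precision=4,suppress=True)
o=robot.get_obs();print(o['time'],o['tool_pos'],o['ee_rot'],o['width'],o['wrist_force'])
s=snap('scene','s2'); print([(d['p'],c2w(s,d['at'])) for d in robot.place_of(s,'cam_handle')])
w=snap('wrist','w2'); print([(d['p'],c2w(w,d['at'])) for d in robot.place_of(w,'cam_handle')])
for p in [108,103,98,93,88,83,78,73,70]: print(p,end=' '); arc(p)
E
```

```text
3.8667 [0.4883 0.1375 0.0589] [3.1405 0.0026 0.398 ] 0.0006680320245081947 [-5.6698 -2.0999  4.4105]
[(0.89, array([0.5019, 0.1437, 0.0727])), (0.74, array([ 0.4489, -0.1745,  0.0323]))]
[(0.77, array([0.5046, 0.1459, 0.0727]))]
108 [ 6.7 -0.6  1.2] [ 0.    -0.001  0.09 ]
103 [12.9 -1.3  1.2] [ 0.    -0.001  0.177]
98 [19.2 -1.4  1.2] [-0.    -0.001  0.265]
93 [25.5 -1.   1.2] [-0.    -0.001  0.352]
88 [31.7  0.   1.2] [-0.    -0.001  0.439]
83 [37.8  1.5  1.2] [-0.    -0.001  0.526]
78 [43.7  3.6  1.2] [-0.    -0.001  0.614]
73 [49.5  6.1  1.2] [-0.    -0.001  0.701]
70 [52.8  7.9  1.2] [-0.    -0.001  0.753]
```

View pics/w2.png

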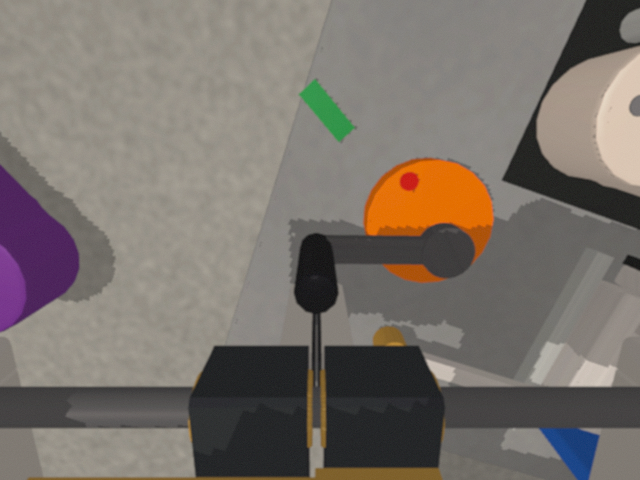

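The handle sits squarely on the fingers and the cam is turning (about 6 N). I'll continue.

carry_out(
  deltas="6.7 -0.6 0 0 0 0.09 1; 13 -1.2 0 0 0 0.175 1; 19 -1.4 0 0 0 0.265 1; 25.5 -1 0 0 0 0.35 1; 31.5 0 0 0 0 0.44 1; 38 1.5 0 0 0 0.525 1; 43.5 3.5 0 0 0 0.61 1; 49.5 6 0 0 0 0.7 1",
)

```text
time: 4.73
tool_pos: [0.5354, 0.1529, 0.0579]
ee_rot: [-3.14, 0.004, -0.3]
wrist_force: [-6.9, 0.6, 4.7]
width: 0.0011
```

```bash
python3 - <<'E'
from h import *
np.set_printoptions(precision=4,suppress=True)
o=robot.get_obs();print(o['time'],o['tool_pos'],o['ee_rot'],o['width'],o['wrist_force'])
s=snap('scene','s3')
w=snap('wrist','w3')
for x in (s,w):
  for d in robot.place_of(x,'cam_handle'):
    h=c2w(x,d['at']); print(d['p'],h,np.degrees(np.arctan2(*(h[:2]-PV)[::-1])))
for p in [73,70,68,66,64.4,62]: print(p,end=' '); arc(p)
E
```

```text
4.7333 [0.5354 0.1529 0.0579] [-3.1404  0.0036 -0.3001] 0.0010942633670497246 [-6.8678  0.6237  4.714 ]
0.87 [0.5501 0.1485 0.0706] 75.95804606296907
0.71 [0.5537 0.1456 0.0718] 72.52170513055502
73 [0.6 0.4 0.8] [-0.002 -0.     0.002]
70 [ 4.3 -0.4  0.8] [-0.002  0.     0.054]
68 [ 6.8 -0.8  0.8] [-0.002  0.     0.089]
66 [ 9.3 -1.1  0.8] [-0.002  0.     0.124]
64.4 [11.3 -1.3  0.8] [-0.002  0.     0.152]
62 [14.3 -1.5  0.8] [-0.002  0.     0.194]
```

View pics/w3.png

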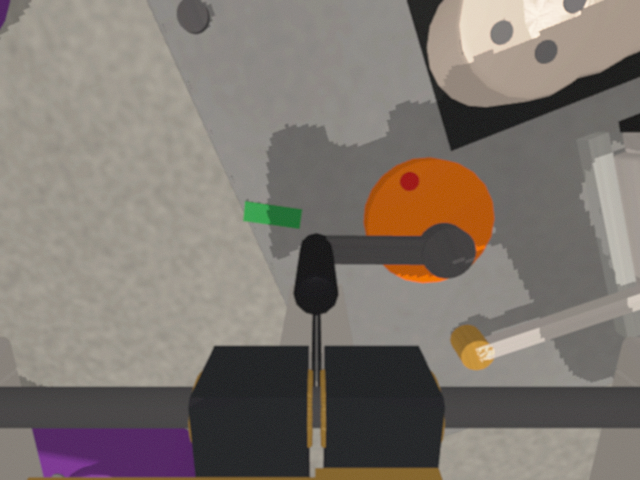

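carry_out(
  deltas="4.5 -0.5 0 0 0 0.055 1; 8 -1 0 0 0 0.11 1; 12 -1.3 0 0 0 0.155 1; 12 -1.3 0 0 0 0.155 1; 12 -1.3 0 0 0 0.155 1; 2 -2.8 0 0 0 0.155 1; -13 -5 0 0 0 0.155 1; -23 -6.5 0 0 0 0.155 1",
)

```text
time: 5.6
tool_pos: [0.5157, 0.1642, 0.0571]
ee_rot: [3.141, -0.001, -0.452]
wrist_force: [-0.5, -0.8, -0.2]
width: 0.0005
```

```bash
python3 - <<'E'
from h import *
np.set_printoptions(precision=4,suppress=True)
o=robot.get_obs();print(o['time'],o['tool_pos'],o['ee_rot'],o['width'],o['wrist_force'])
s=snap('scene','s4')
w=snap('wrist','w4')
for x in (s,w):
  for n in ('cam_handle','cam_pivot'):
   for d in robot.place_of(x,n)[:1]:
    h=c2w(x,d['at']); print(n,d['p'],h,np.degrees(np.arctan2(*(h[:2]-PV)[::-1])))
E
```

```text
5.6 [0.5157 0.1642 0.0571] [ 3.1407 -0.0009 -0.4524] 0.0005369102027376224 [-0.4993 -0.77   -0.1599]
cam_handle 0.96 [0.563  0.1398 0.0716] 63.33067108931813
cam_pivot 0.55 [0.5298 0.083  0.0154] 137.07186099380394
cam_handle 0.98 [0.5665 0.1422 0.0681] 61.6919400793036
cam_pivot 0.58 [0.534  0.0795 0.0123] -27.61522396364264
```

View pics/w4.png

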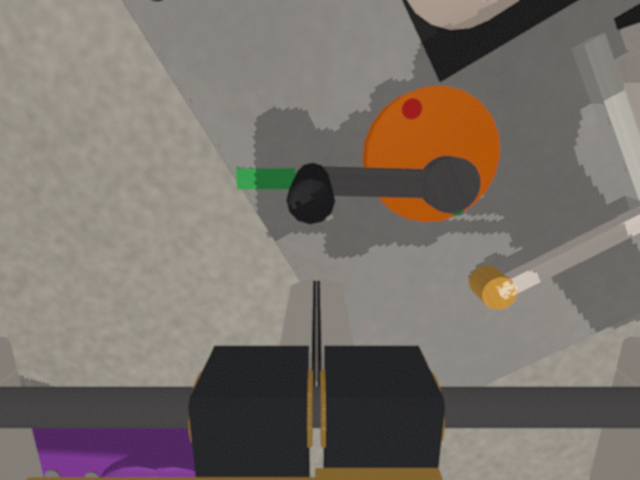

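View pics/s4.png

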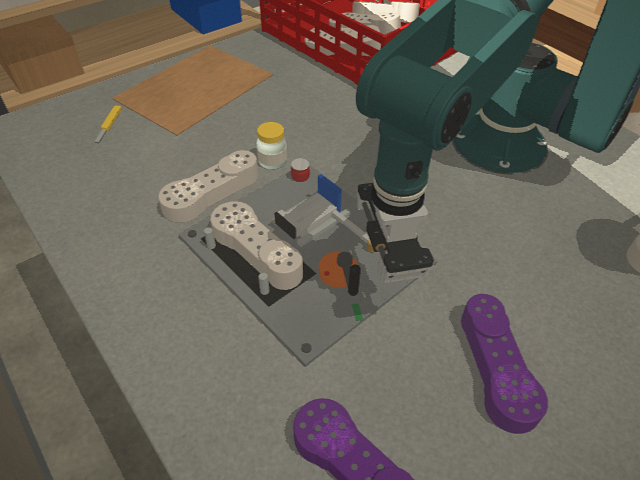

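The lever at (330–440,180) lies in line with the green strip at (265,179), and both networks put it within about 3° of 0. Next I'll move behind the blue plate.

```bash
python3 - <<'E'
from h import *
go(.412,-.064,.12,.076)
go(.412,-.064,.055,.076)
E
```

```text
[  5.4 251.2 -62.4] [ 0.    -0.001 -0.529]
[  5.3 251.2   2.6] [ 0.    -0.001 -0.529]
```

carry_out(
  deltas="-10 5 -20 0 0 0 1; -12 30 -50 0 0 0 1; -10 68 -62 0 0 -0.1 1; -6 106 -62 0 0 -0.2 1; -3 144 -62 0 0 -0.3 1; 0 182 -62 0 0 -0.4 1; 3 220 -62 0 0 -0.5 1; 5 250 -62 0 0 -0.53 1",
)

```text
time: 6.57
tool_pos: [0.411, -0.0649, 0.1198]
ee_rot: [3.14, -0.001, 0.08]
wrist_force: [1.4, -0.1, 0.2]
width: 0.0005
```

```bash
python3 - <<'E'
from h import *
np.set_printoptions(precision=4,suppress=True)
o=robot.get_obs();print(o['time'],o['tool_pos'],o['ee_rot'],o['width'],o['wrist_force'])
w=snap('wrist','w5')
t=snap('top','t5')
for d in robot.place_of(t,'push_face')[:1]+robot.place_of(t,'cam_handle')[:1]: print(d['p'],c2w(t,d['at']))
for d in robot.place_of(w,'push_face')[:1]: print(d['p'],c2w(w,d['at']))
go(.412,-.064,.055,.076)
E
```

```text
6.5667 [ 0.411  -0.0649  0.1198] [ 3.1401 -0.0009  0.0796] 0.0004913382546947514 [ 1.3778 -0.1175  0.2164]
0.9 [ 0.4518 -0.066   0.0583]
0.69 [0.5694 0.1377 0.0756]
0.61 [ 0.4533 -0.0667  0.0591]
[-0.3  1.5 64.7] [-0.    -0.001 -0.   ]
```

View pics/w5.png

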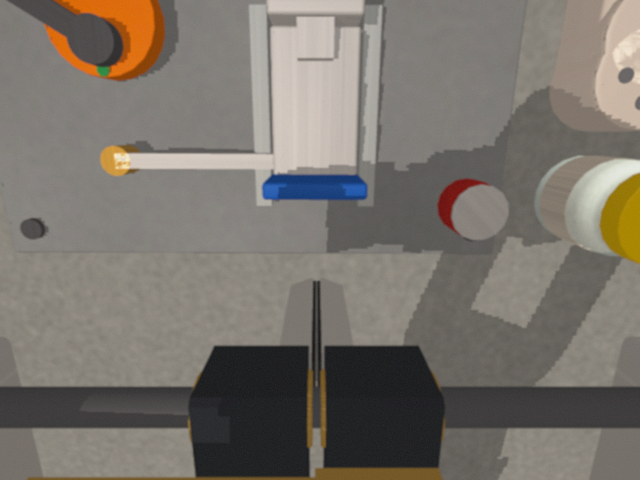

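View pics/t5.png

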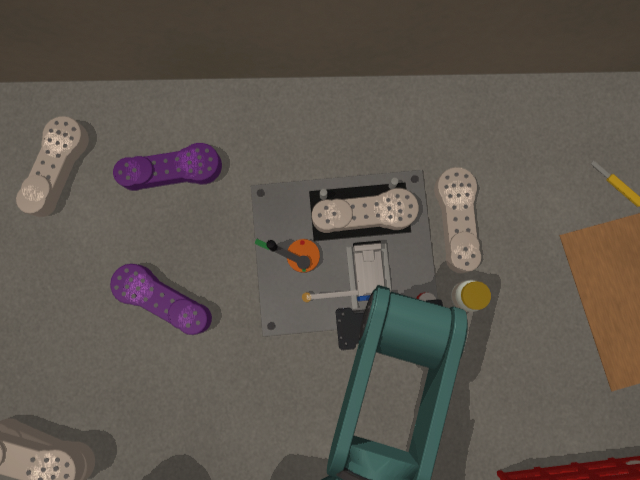

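Wrist view: the blue plate at (315,187) is centred ahead of the fingers (317). Lower the fingers, then approach.

carry_out(
  deltas="0 1 20 0 0 0 1; 0 1 45 0 0 0 1; 0 1 62 0 0 0 1; 0 1 64 0 0 0 1; 5 1 64 0 0 0 1; 12 1 64 0 0 0 1; 19 1 64 0 0 0 1; 25 1 64 0 0 0 1",
)

```text
time: 7.48
tool_pos: [0.439, -0.0615, 0.0571]
ee_rot: [3.14, -0.003, 0.077]
wrist_force: [0.0, -0.9, 0.8]
width: 0.0006
```

carry_out(
  deltas="4 0 0 0 0 0 1; 8 0 0 0 0 0 1; 12 0 0 0 0 0 1; 16 0 0 0 0 0 1; 20 0 0 0 0 0 1; 24 0 0 0 0 0 1; 28 0 0 0 0 0 1; 32 0 0 0 0 0 1",
)

```text
time: 8.15
tool_pos: [0.4688, -0.0592, 0.0555]
ee_rot: [3.141, 0.0, 0.077]
wrist_force: [-3.0, -0.5, 3.8]
width: 0.0004
```

```bash
cat >> h.py <<'E'
def st(tag):
    np.set_printoptions(precision=4,suppress=True)
    o=robot.get_obs();print(o['time'],o['tool_pos'],o['ee_rot'],o['wrist_force'])
    a=np.radians(4.37);O=np.array([.5482,-.0531]);F=np.array([[np.cos(a),np.sin(a)],[-np.sin(a),np.cos(a)]])
    print('tcp fixture',F@(o['tool_pos'][:2]-O))
    for n in ('scene','wrist','top'):
        s=snap(n,n[0]+tag)
        for q in ('push_face','sole_mid','cam_handle','jar_mid','tin_mid'):
            for d in robot.place_of(s,q)[:3]:
                p=c2w(s,d['at']); print(n,q,round(d['p'],2),F@(p[:2]-O),p[2])
E
python3 -c "
from h import *
st('6')"
```

```text
8.15 [ 0.4688 -0.0592  0.0555] [3.1413 0.0002 0.0766] [-3.0093 -0.4667  3.8268]
tcp fixture [-0.0796 -0.0001]
scene push_face 0.9 [-0.073  -0.0012] 0.0604819683095925
scene push_face 0.73 [ 0.0536 -0.1998] 0.016962315138765408
scene sole_mid 0.97 [-0.0577  0.4363] 0.023179655764262
scene sole_mid 0.92 [ 0.0846 -0.0039] 0.03192278594224536
scene sole_mid 0.88 [0.2235 0.4056] 0.018662939001162032
scene cam_handle 0.71 [0.0308 0.1943] 0.07032506963739367
scene cam_handle 0.32 [-0.1046 -0.115 ] 0.03385560675978231
scene jar_mid 0.91 [-0.1087 -0.2016] 0.04459301595700028
scene tin_mid 0.97 [-0.1112 -0.1125] 0.03149577868111029
wrist push_face 0.9 [-0.0702 -0.0042] 0.059196857265313554
wrist tin_mid 0.94 [-0.1123 -0.1128] 0.0341428562356058
top sole_mid 0.65 [ 0.0878 -0.0048] 0.03579631506638975
top cam_handle 0.73 [0.0325 0.1921] 0.07189289120839774
top jar_mid 0.72 [-0.1109 -0.2029] 0.04438516480507551
```

View pics/s6.png

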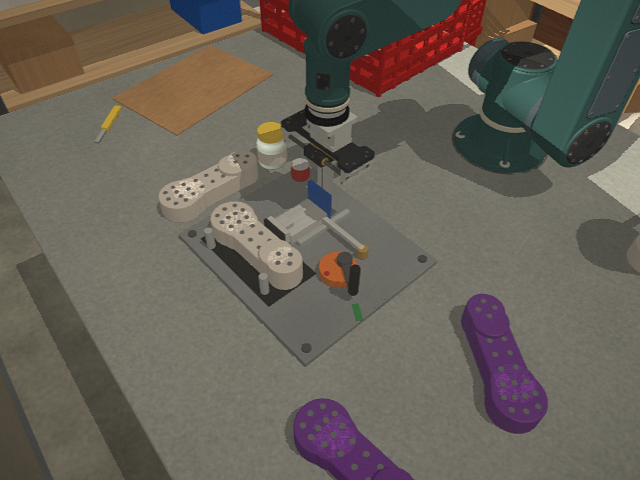

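View pics/w6.png

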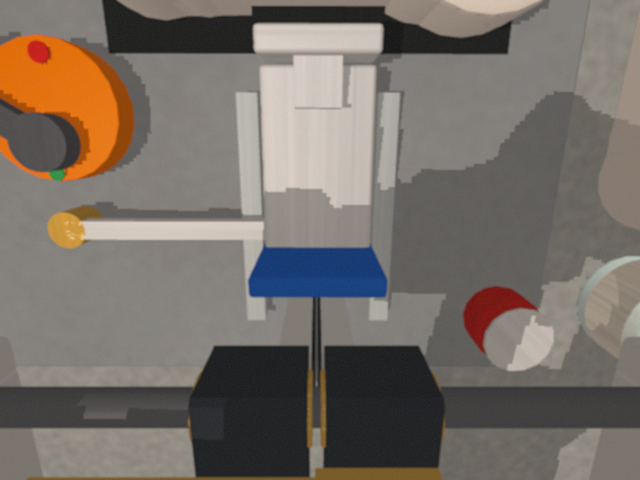

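The slide is at about 28 mm with 3 N on the fingers, and the pad is nearing the sole. The cam hasn't moved. Push more slowly from here.

carry_out(
  deltas="2 0 0 0 0 0 1; 4 0 0 0 0 0 1; 6 0 0 0 0 0 1; 8 0 0 0 0 0 1; 10 0 0 0 0 0 1; 11 0 0 0 0 0 1; 12 0 0 0 0 0 1; 13 0 0 0 0 0 1",
)

```text
time: 9.72
tool_pos: [0.4812, -0.0581, 0.0554]
ee_rot: [3.142, 0.001, 0.077]
wrist_force: [-5.0, -0.7, 3.2]
width: 0.0005
```

carry_out(
  deltas="0.5 0 0 0 0 0 1; 1 0 0 0 0 0 1; 1.5 0 0 0 0 0 1; 2 0 0 0 0 0 1; 2.3 0 0 0 0 0 1; 2.6 0 0 0 0 0 1; 3 0 0 0 0 0 1; 3 0 0 0 0 0 1",
)

```text
time: 10.38
tool_pos: [0.4836, -0.0579, 0.0554]
ee_rot: [3.142, 0.002, 0.077]
wrist_force: [-7.7, -0.4, 4.5]
width: 0.0006
```

```bash
python3 -c "
from h import *
st('7')"
```

```text
10.3833 [ 0.4836 -0.0579  0.0554] [3.1416 0.0022 0.0768] [-7.673  -0.4072  4.4948]
tcp fixture [-0.0648  0.0001]
scene push_face 0.83 [-0.0558 -0.0046] 0.05956217797055645
scene sole_mid 0.85 [-0.0558  0.4343] 0.024266885643936732
scene sole_mid 0.8 [ 0.0937 -0.0029] 0.030610733758359533
scene sole_mid 0.63 [0.2243 0.4052] 0.018031490042635812
scene cam_handle 0.68 [0.0337 0.197 ] 0.07200649290369772
scene jar_mid 0.89 [-0.1092 -0.2023] 0.04304890540921257
scene tin_mid 0.63 [-0.1095 -0.113 ] 0.02833519549454823
scene tin_mid 0.44 [0.0312 0.1927] 0.07067502298190273
wrist push_face 0.79 [-0.0536 -0.0043] 0.05745200881316079
wrist cam_handle 0.59 [0.0011 0.0002] -0.0012227168478688545
wrist tin_mid 0.88 [-0.1103 -0.1111] 0.029843499372213554
top sole_mid 0.96 [0.2244 0.4046] 0.019823528503930734
top sole_mid 0.81 [ 0.098  -0.0028] 0.03285092988657503
top sole_mid 0.58 [-0.0521  0.4394] 0.024571535829034465
top cam_handle 0.66 [0.0377 0.1873] 0.07552817059202446
top jar_mid 0.63 [-0.1104 -0.2001] 0.04079440970462255
top jar_mid 0.52 [ 0.0944 -0.0038] 0.03391422933509317
top tin_mid 0.28 [0.0337 0.1912] 0.07337250726792216
```

View pics/s7.png

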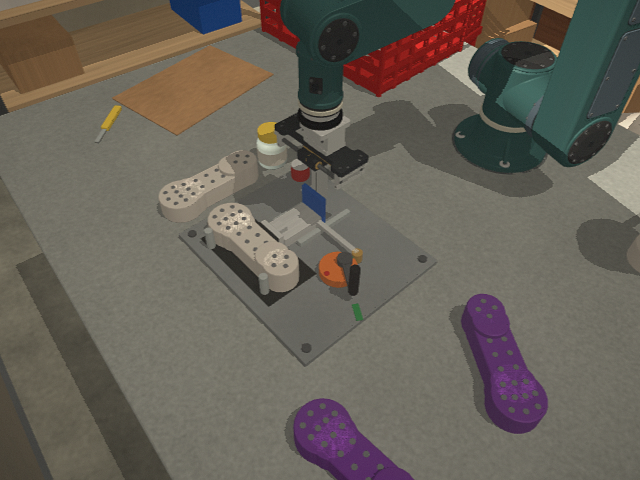

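View pics/t7.png

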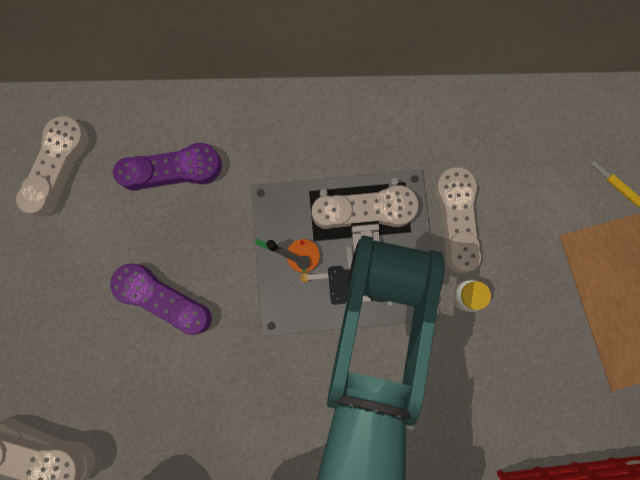

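The sole is moving, with 7.7 N on the fingers. I'll keep pressing in small steps until the force shows a firm stop.

carry_out(
  deltas="0.5 0 0 0 0 0 1; 1 0 0 0 0 0 1; 1.5 0 0 0 0 0 1; 2 0 0 0 0 0 1; 2.5 0 0 0 0 0 1; 2.5 0 0 0 0 0 1; 2.5 0 0 0 0 0 1; 2.5 0 0 0 0 0 1",
)

```text
time: 11.95
tool_pos: [0.4836, -0.0579, 0.0555]
ee_rot: [-3.142, 0.008, 0.077]
wrist_force: [-13.4, -0.9, 9.9]
width: 0.0003
```

carry_out(
  deltas="0.5 0 0 0 0 0 1; 1 0 0 0 0 0 1; 1.5 0 0 0 0 0 1; 2 0 0 0 0 0 1; 2.5 0 0 0 0 0 1; 3 0 0 0 0 0 1; 3 0 0 0 0 0 1; 3 0 0 0 0 0 1",
)

```text
time: 12.62
tool_pos: [0.4836, -0.0579, 0.0555]
ee_rot: [-3.141, 0.015, 0.077]
wrist_force: [-22.6, -1.0, 15.4]
width: 0.0003
```

```bash
python3 -c "
from h import *
s=snap('wrist','w8')
o=robot.get_obs();print(o['tool_pos'],o['wrist_force'])"
```

```text
[ 0.48356143 -0.05791666  0.05547902] [-21.97584339  -1.92622398  15.44106698]
```

View pics/w8.png

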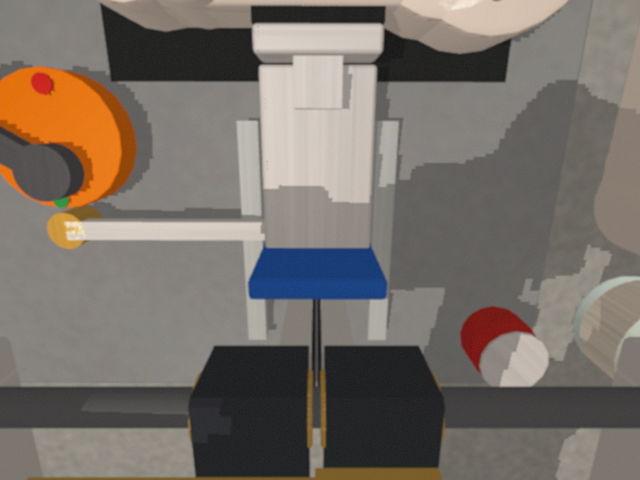

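The fingers hit a hard stop: 22 N with no further movement. Back off, lift clear and check.

carry_out(
  deltas="-5 0 0 0 0 0 1; -15 0 0 0 0 0 1; -30 0 0 0 0 0 1; -50 0 0 0 0 0 1; -60 0 -30 0 0 0 1; -70 0 -70 0 0 0 1; -90 0 -105 0 0 0 1; -110 0 -130 0 0 0 1",
)

```text
time: 13.33
tool_pos: [0.3817, -0.0661, 0.1889]
ee_rot: [3.14, -0.007, 0.078]
wrist_force: [0.9, -0.0, 0.1]
width: 0.0007
```

carry_out(
  deltas="0 30 -10 0 0 0 1; 0 65 -20 0 0 0 1; 0 100 -20 0 0 0 1; 0 135 -20 0 0 0 1; 0 170 -20 0 0 0 1; 0 205 -20 0 0 0 1; 0 230 -20 0 0 0 1; 0 230 -20 0 0 0 1",
)

```text
time: 14.0
tool_pos: [0.3985, -0.2998, 0.2046]
ee_rot: [3.139, -0.002, 0.072]
wrist_force: [-0.3, 0.8, 0.0]
width: 0.0006
```

```bash
python3 - <<'E'
from h import *
st('9')
s=snap('top')
im=s['pixels'][150:345,235:495]; cv2.imwrite('pics/t9c.png',cv2.cvtColor(cv2.resize(im,None,fx=3,fy=3,interpolation=cv2.INTER_CUBIC),cv2.COLOR_RGB2BGR))
# predicted geometry: sole x extents, pins
K=s['camera_matrix'];R,_=cv2.Rodrigues(np.array(s['rvec'],float));t=np.array(s['tvec'],float).ravel()
z=s['range_z']; v,u=np.mgrid[:480,:640]
W=(np.stack([(u-K[0,2])*z/K[0,0],(v-K[1,2])*z/K[1,1],z],-1)-t)@R
a=np.radians(4.37);O=np.array([.5482,-.0531]);F=np.array([[np.cos(a),np.sin(a)],[-np.sin(a),np.cos(a)]])
f=(W[...,:2]-O)@F.T
m=(W[...,2]>.045)&(W[...,2]<.075)&(f[...,0]>.04)&(f[...,0]<.17)&(abs(f[...,1])<.135)
for lo,hi in [(-.115,-.09),(-.09,-.05),(-.05,-.02),(-.02,.02),(.02,.05),(.05,.07),(.07,.1),(.1,.12)]:
    k=m&(f[...,1]>lo)&(f[...,1]<hi); print(lo,hi,k.sum(),f[k][:,0].min(),f[k][:,0].max(),W[k][:,2].mean())
b=s['pixels'].astype(int); k=(b[...,2]>b[...,0]+40)&(b[...,2]>b[...,1]+20)&(u>340)&(u<410)&(v>250)&(v<310)&(W[...,2]>.06)
print('blue top x',f[k][:,0].mean(),f[k][:,0].min(),f[k][:,0].max())
E
```

```text
14.0 [ 0.3985 -0.2998  0.2046] [ 3.1388 -0.0015  0.0723] [-0.2861  0.8284  0.0383]
tcp fixture [-0.168  -0.2346]
scene push_face 0.69 [-0.0531 -0.0002] 0.06076081381830441
scene sole_mid 0.8 [-0.0555  0.4335] 0.024304303499730773
scene sole_mid 0.73 [0.225 0.408] 0.01835931171080156
scene sole_mid 0.64 [ 0.0916 -0.0036] 0.03070787952327026
scene jar_mid 0.55 [-0.1072 -0.2022] 0.04340895521226146
scene tin_mid 0.65 [-0.1084 -0.1138] 0.03031398126342935
scene tin_mid 0.47 [-0.0026 -0.0003] 0.005176042726774416
wrist tin_mid 0.95 [-0.1084 -0.1081] 0.033038931338084276
top push_face 0.92 [-0.0568 -0.0028] 0.06023670469446406
top sole_mid 0.93 [-0.0541  0.4387] 0.021102034254745692
top sole_mid 0.67 [ 0.0971 -0.002 ] 0.034535178714322254
top sole_mid 0.61 [0.2247 0.4029] 0.01716826017367646
top cam_handle 0.66 [0.0358 0.1912] 0.07515464987385959
top cam_handle 0.5 [ 0.0963 -0.0053] 0.03467600246602483
top cam_handle 0.29 [0.0019 0.0036] -0.0010394744357742059
top jar_mid 0.86 [-0.1081 -0.202 ] 0.045452283475073914
top jar_mid 0.22 [ 0.0593 -0.201 ] 0.021789841460831447
top tin_mid 0.85 [-0.1061 -0.1108] 0.027452115242142226
-0.115 -0.09 297 0.05754008149904713 0.12998167499331428 0.05467030334271442
-0.09 -0.05 786 0.05195614083519447 0.15048774995159914 0.05487006691284384
-0.05 -0.02 470 0.04614366818657019 0.1284564126007319 0.054664949057064996
-0.02 0.02 751 0.04009985620236647 0.1245901017118903 0.05423901363877138
0.02 0.05 447 0.046374159146863186 0.12457743656360577 0.05904547785717055
0.05 0.07 288 0.06334441127018163 0.12597648368664618 0.0624128396117041
0.07 0.1 470 0.06220763787088103 0.14133722605461843 0.06187857117419926
0.1 0.12 63 0.0734595078804379 0.11387401577240283 0.06150531048745303
blue top x -0.05088084175563048 -0.0555926442279493 -0.045521421952560044
```

View pics/t9c.png

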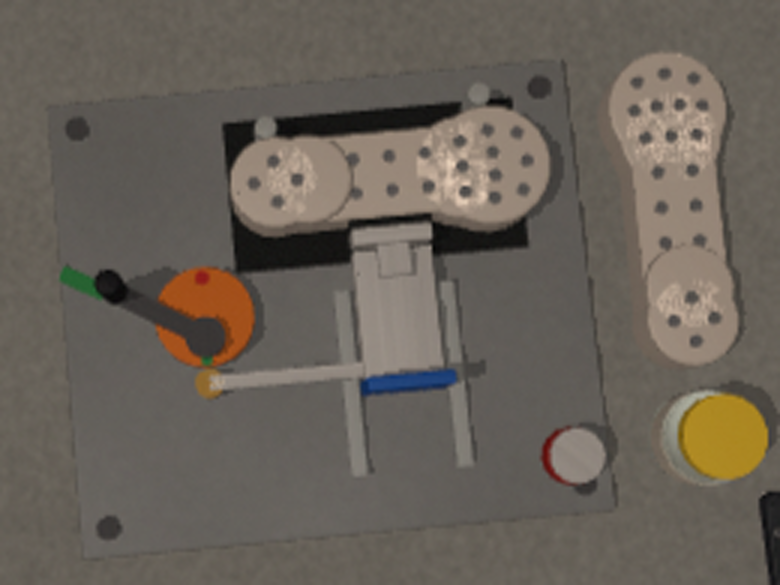

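View pics/s9.png

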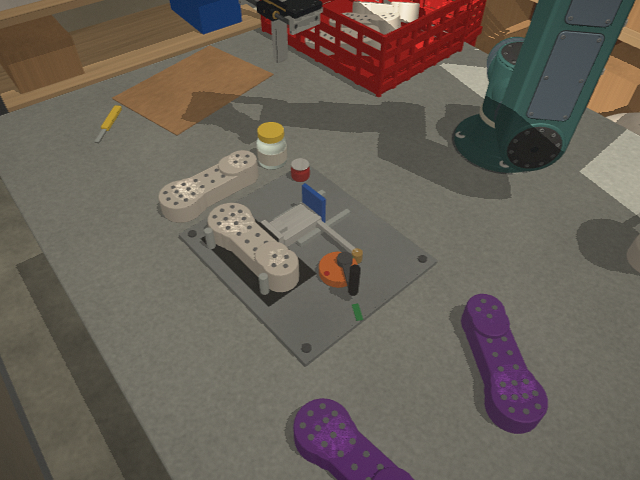

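```bash
python3 -c "
from h import *
print(robot.get_obs()['qvel']); print(robot.close_job())"
```

```text
[-2.02002658e-03  7.89443608e-04 -1.46105777e-04  1.09489032e-03
  9.91981386e-04  5.50612424e-05]
the job is handed in; nothing more can be done
None
```

The cam is at its low point, the slide is forward and the sole is pressed against both pins. I handed the job in at about 14 s of the 54 s allowed; no verdict was reported.

**What I did:** With the fingers shut, I pushed the cam's handle clockwise along its arc until the lever lay over the green strip. The slide had not been touched at that point. I then pushed the blue plate forward until the slide stopped hard: the force rose from 8 N to about 22 N and the fingers moved no further. Finally I backed the arm off and lifted it clear.

**Last checks:**
- **Cam:** the lever is in line with the strip, within roughly 3° in most readings. One top-view network reading during the push was about 8° off, still inside the 0.3 rad limit.
- **Slide:** the readings disagree. The networks give 43 to 47 mm forward, and the blue plate's rear edge in the depth image gives about 44 mm. Finger position gives about 43 mm. All are above the 41 mm needed.
- **Sole:** the cropped top view shows it flat, square and touching both pins. Network readings of its x position disagree, at 91.6 mm from the scene camera and 97.1 mm from the top camera. The nominal value is 95 mm and the limit is 92 mm. I relied on the firm stop and the picture rather than the lower reading.
- **Bystanders:** the jar and tin stayed in place within measuring accuracy. I judged the spare sole by eye only, and it looked unmoved. The robot was touching nothing at the end.

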